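# Feed one antenna washer

## Task

Press the feeder's plunger all the way down once and let it spring back up, so that one bronze washer comes out of the outlet; then push that washer along the counter with the fingertips until it lies flat and wholly on the round pad (not the square one). Do not lift the washer, keep the other two washers in the feeder, and leave the nut, remote shell, iron holder and board rack alone.

Things in the scene. Friction and masses are not known exactly. Their poses are not given: they have to be found in the camera images.
- feeder: Fixed washer feeder. Origin on the counter under the magazine axis; z up; outlet towards its own -x. Magazine: square aluminium tube, 42 x 42 mm outside, 40 mm high, slit front. Behind it (+x) a grey housing 60 x 52 mm, 70 mm high, centred at x = 66 mm, carries the plunger, 6 mm thick foot flanges beside it to y = +-38 mm.
- magazine (a point): Point on the counter on the magazine axis (the feeder origin), where the stack of three washers stands. A full plunger press shoves the lowest washer straight out along the feeder -x, to about 68 mm from this point (a quick press throws it somewhat farther); it stays lying flat on the counter, and as the plunger returns the next one drops.
- plunger_top (a point): Centre of the top of the plunger's round black cap, 38 mm diameter, 118 mm above the counter when up; the cap moves straight down with the plunger and is 90 mm above the counter when fully pressed.
- plunger (a joint): Plunger travel in m: 0 = up, 0.028 = fully down (hard stop). Springs back up by itself; takes about 5 N to start and 10 N to hold fully down; damped, so quick presses feel stiffer (30 N s/m).
- washer0: The lowest bronze washer of the stack at the start, the one that comes out: a disc 32 mm in diameter, 10 mm thick, dark bore, about 50 g. Origin at the centre of its underside (height 0 when on the counter).
- washer1: Second washer of the stack, the same shape; must stay in the magazine (drops 10 mm when the plunger returns).
- washer2: Top washer, the same; stays in the magazine.
- round_pad: Round dark rubber pad, 100 mm in diameter, let in flush with the counter (no step at its edge), to the left or right of the outlet. Origin at its centre, on the counter. The washer belongs here.
- square_pad: Square dark rubber pad, 90 x 90 mm, also flush with the counter, on the other side of the outlet. Origin at its centre. Not the target.
- nut: Bystander: loose bronze hexagon antenna mount nut, 46 mm across flats, 22 mm high, to the left of the work. Origin at the centre of its underside.
- remote: Bystander: loose sky-blue remote shell 150 x 45 x 18 mm lying flat. Origin at the centre of its underside, x along its length.
- iron_holder: Bystander: chrome soldering iron holder with the iron's black handle sticking up, base 100 x 75 mm, 160 mm high. Origin at the centre of its underside.
- rack: Bystander: fixed slotted aluminium rack 150 x 130 mm with four green circuit boards standing upright, 102 mm high. Origin at the centre of its underside.
Mind the look-alikes: they are no part of the job. What is shaped like the feeder but blue or purple is not meant.

How it is judged:
On the way, in this order (a step that is already met when the one before it is completed fails the run):
1. the plunger is pressed down (25 mm or more of its 28 mm) (value of joint plunger above 0.025 m), for 0.05 s.
2. the plunger is back up and the lowest washer lies outside the outlet (value of joint plunger below 0.004 m and x of washer0 in the frame of feeder below -0.04 m), for 0.1 s.
At the end, for the whole second after the job is handed in: The ejected washer lies flat and still, wholly on the round pad (its centre within 35 mm of the pad's centre), the plunger is up (within 4 mm), and the other two washers are in the magazine (within 6 mm of its axis) (horizontal distance between washer0 and round_pad below 0.035 m and height (world z) of washer0 below 0.004 m and angle between washer0's own z axis and vertical below 0.1 rad and linear speed of washer0 below 0.01 m/s and value of joint plunger below 0.004 m and horizontal distance between each of washer1, washer2 and magazine below 0.006 m); the robot touches nothing.
It fails at once if the washer is lifted off the counter (more than 8 mm) or tipped on edge (height (world z) of washer0 above 0.008 m or angle between washer0's own z axis and vertical above 0.7 rad).
It fails at once if a second washer leaves the magazine, or a washer in it is lifted (10 mm) (horizontal distance between any of washer1, washer2 and magazine above 0.012 m or height (world z) of washer1 above 0.02 m or height (world z) of washer2 above 0.03 m).
It fails at once if the nut, remote shell or iron holder is moved (more than 15 mm) (distance of any of nut, remote, iron_holder from where it was at the start of the episode above 0.015 m).
It fails at once if the rack or its boards are bumped (over 5 N) (contact force between rack and the fingers above 5 N or contact force between rack and the arm above 5 N).
It also fails if it takes over 45 s, if anything falls off the work surface, if the arm or the gripper's body presses on something with over 40 N, if the wrist force passes 120 N, or if a joint passes its speed limit or range.

## Robot

A 6-joint arm with a two-finger parallel gripper is mounted at the origin on the work surface. World frame = base frame: x ahead of the robot, y to its left, z up, the work surface at z = 0. Lengths are in m, angles in rad, forces in N, time in s.
With the tool pointing down it reaches from about 0.275 to 0.85 m from the base axis. Payload 5.2 kg.
Tool frame: the origin (TCP) lies at the very end of the fingers, on their centre line; the grasp point (between the pads) lies 19 mm behind it; x points along the fingers, z is the direction in which the jaws open and shut, and the axes are right-handed (so a half turn about x gives the same grasp; the last joint's range is limited). The gripper opens to 85 mm and grips with 20 to 120 N. Pads are 22 mm wide; open, the fingers measure 114 mm over their backs; the gripper's body (76 mm by 85 mm) begins 54 mm behind the grasp point. The pads swing forward as they close: fully open they stand 13 mm farther back than shut.
Start: joints at [-1.487, 0.259, 1.535, -0, 1.348, -0.203], TCP at [0.156, -0.528, 0.231] pointing down, gripper open.
Joint ranges: [-3.14, 3.14], [-0.91, 2.08], [0.19, 2.58], [-1.22, 4.36], [0.22, 2.71], [-3.12, 3.12]. Speed limits (rad/s): [2.57, 2.57, 3.14, 3.14, 3.14, 3.14].

## Interface

Orientations are given as [roll, pitch, yaw] about the fixed x, y, z axes, in that order (R = Rz(yaw) Ry(pitch) Rx(roll)).
In Python, from workcell import sensors, optics, env, find_in, masks_of, place_of gives the robot as it stands. The module is installed in compiled form; this text tells all that it offers.
- The arm moves only by the tool servo_tool, never from a script. Its arguments are lists of equal length, an entry for each row: "xyz": the shift along the tool's x, y, z in cm, a list of three; "twist": the turn about the tool's x in degrees; "gripper": the closure in counts, from 0 (fully open) to 255 (shut). A call has 1 to 12 rows; each row shifts and turns the commanded pose from where the row before left it, along the tool's axes as they then stand; what a row does not reach is not made up. A row lasts 1/10 s, in which the tool goes at most 50 mm and 8.59 degrees, less where a joint would pass 70% of its speed; a pose out of reach is approached as far as the arm can. A call is refused whole if a number of a shift passes 5 or a number of a turn 8.59, either way. A call with a gripper value outside its range is refused whole. The fingers move at their own pace and stop on an object; "force" is the grip in N (left out, the last holds). Time passes only in rows, so rows that do not move let the fingers close. It gives the time, the measured TCP pose, the force and the opening at its end, in the units of the state.
- sensors.sense(): the state, without advancing time (a new reading comes with each control period).
- optics.read_camera(name): name is "scene" or "top" or "wrist"; returns the picture (384x512x3 uint8, red, green, blue); there is no depth.
- optics.camera_params(name): a dict with "camera_matrix" (3x3 intrinsics, pixels), "rvec" (rotation vector, rad) and "tvec" (3), from world to camera coordinates, as OpenCV has them. Camera axes: x right, y down, z forward; pixel columns grow to the right and rows downward; lengths in m; the calibration is good to about 2 mm. A picture is of the moment at which its call begins: read the wrist's pose just before it. camera_params takes no time and is no camera call; for the wrist camera it gives the pose at the moment of the call.
- env.hand_in(): hands the job in, once; it reports no verdict.
Trained networks look in the newest picture that a camera, given by its name, has taken for a name from the list of things; names that differ only in an ending like _2 or _b are one class to them, and where a whole thing is asked for, a point or a joint stands for the part that bears it (a point fixed in the world has none). Each returns a list of dicts, best first, with "conf" (0 to 1); they miss things now and then, are a little off and sometimes report something else, mostly with a low value. They report only what shows in the picture. A call takes as long as a camera call. They do not tell look-alikes from the thing itself.
- find_in(camera, query): "position" ([x, y, z] in m, in world coordinates, good to about 4 mm: the middle of the surface that is visible of it).
- masks_of(camera, query): "pixels" (384x512 bool, what is visible of it).
- place_of(camera, query): "position" ([x, y, z] in m, in world coordinates, good to about 4 mm: a listed point, or the origin of a listed thing).
The state is a dict: "t": time; "joints": joint angles; "qd": joint speeds; "tau": joint torques, N m; "tool_pos": TCP position; "eef_rot": TCP orientation; "wrist_force": force on the tool from outside, world axes, zero at the start; "torque": the same for the moment, N m; "opening": finger opening in m.
Only numpy, scipy, OpenCV 4.12 (cv2) and the standard library are available. Lean on these libraries where they do the work, as an engineer would, in place of code of your own. Each camera call takes 0.05 s, during which the arm holds its last target.

## Working session

There is one attempt and no reset: what is moved stays moved. The work goes in short steps, Python scripts to look and compute and a tool call to move; the robot and the scene stay as the last step left them, time stands still between calls to the robot, and variables do not carry over. Pictures are saved under pics/ and viewed, and the job is handed in when it is done.

Besides the shell and the picture viewer there is one more tool, called after ">>>" as name(argument=value, ...) on one line, values as JSON. servo_tool: Moves the arm, as the interface text tells. Its arguments: {"type":"object","properties":{"xyz":{"type":"array"},"twist":{"type":"array"},"gripper":{"type":"array"},"force":{"type":"number"}},"required":["xyz","twist","gripper"]}

```bash
mkdir -p pics; ls; python3 - <<'E'
from workcell import sensors, optics, env, find_in, masks_of, place_of
import cv2,numpy as np
s=sensors.sense(); print(s['t'],s['tool_pos'],s['eef_rot'],s['opening'])
for c in ['scene','top']:
    im=optics.read_camera(c); cv2.imwrite(f'pics/{c}0.png',im[:,:,::-1])
    for q in ['feeder','magazine','plunger_top','washer0','round_pad','square_pad','nut','remote','iron_holder','rack']:
        try:
            print(c,q,[(np.round(d['position'],3).tolist(),round(d['conf'],2)) for d in place_of(c,q)][:4])
        except Exception as e: print(c,q,e)
print(sensors.sense()['t'])
E
```

```text
pics
0.0 [ 0.15555861 -0.52698494  0.23044531] [2.92839252 1.5689254  1.64434325] 0.08545640922580124
scene feeder [([0.815, -0.016, -0.001], 0.97), ([0.742, -0.205, 0.003], 0.77), ([0.636, 0.121, -0.006], 0.74), ([0.619, -0.034, 0.001], 0.72)]
scene magazine [([0.81, -0.016, -0.002], 0.82), ([0.625, -0.031, 0.0], 0.81), ([0.746, -0.207, -0.001], 0.69), ([0.635, 0.116, -0.001], 0.57)]
scene plunger_top [([0.7, 0.148, 0.117], 0.67), ([0.806, -0.165, 0.116], 0.56), ([0.869, 0.009, 0.116], 0.46)]
scene washer0 [([0.622, -0.031, 0.016], 0.53)]
scene round_pad [([0.483, 0.082, -0.001], 0.68)]
scene square_pad [([0.575, -0.196, 0.0], 0.92), ([0.482, 0.079, 0.0], 0.7)]
scene nut [([0.425, 0.376, -0.0], 0.72)]
scene remote [([0.402, -0.373, -0.002], 0.77)]
scene iron_holder [([0.599, 0.46, -0.001], 0.61), ([0.624, -0.033, 0.019], 0.47), ([0.587, -0.505, -0.001], 0.16)]
scene rack [([0.587, -0.503, -0.004], 0.75)]
top feeder [([0.638, 0.122, -0.0], 0.68), ([0.626, -0.031, 0.001], 0.62), ([0.744, -0.204, 0.0], 0.56)]
top magazine [([0.633, 0.119, 0.0], 0.87), ([0.625, -0.033, 0.001], 0.76), ([0.812, -0.019, -0.001], 0.74), ([0.606, 0.464, -0.002], 0.72)]
top plunger_top [([0.694, 0.143, 0.119], 0.62), ([0.687, -0.013, 0.121], 0.46), ([0.87, 0.012, 0.117], 0.43), ([0.802, -0.171, 0.122], 0.41)]
top washer0 [([0.607, 0.466, -0.004], 0.7), ([0.626, -0.031, 0.017], 0.55), ([0.627, -0.031, -0.0], 0.45)]
top round_pad []
top square_pad [([0.574, -0.194, -0.001], 0.72)]
top nut [([0.436, 0.374, 0.0], 0.8)]
top remote [([0.404, -0.375, -0.001], 0.62), ([0.626, -0.032, 0.001], 0.24)]
top iron_holder [([0.603, 0.462, -0.002], 0.94)]
top rack [([0.592, -0.5, -0.002], 0.61)]
1.1
```

View pics/scene0.png

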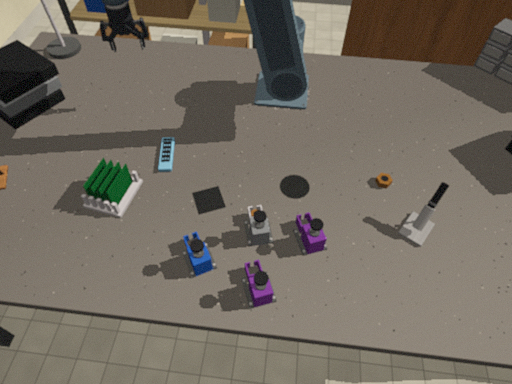

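View pics/top0.png

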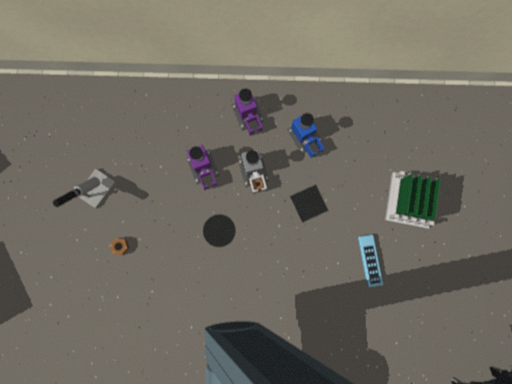

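```bash
python3 - <<'E'
from workcell import optics
import cv2,numpy as np
for c in ['scene','top']:
    p=optics.camera_params(c);im=cv2.imread(f'pics/{c}0.png')
    uv=cv2.projectPoints(np.array([[.687,-.015,.118],[.625,-.031,0],[.483,.081,0],[.58,-.04,0]]),p['rvec'],p['tvec'],p['camera_matrix'],None)[0][:,0]
    print(c,uv.round(1).tolist())
    u,v=uv[1].astype(int)
    x0=max(0,u-130);y0=max(0,v-100)
    cv2.imwrite(f'pics/{c}0crop.png',cv2.resize(im[y0:y0+190,x0:x0+260],None,fx=3,fy=3,interpolation=cv2.INTER_CUBIC)); print(x0,y0)
E
```

```text
scene [[259.1, 214.5], [255.6, 218.1], [294.2, 185.8], [254.5, 206.0]]
125 118
top [[252.1, 156.5], [256.7, 185.5], [218.8, 230.7], [259.3, 200.0]]
126 85
```

Four feeder shapes show. In scene pixels they are grey at (258,225), blue at (198,253), and purple at (312,232) and (259,285). In the top view, the grey one with the bronze stack is at (253,170). I choose the grey one and check it in a crop. The round pad is at scene (294,186) and top (219,231).

View pics/top0crop.png

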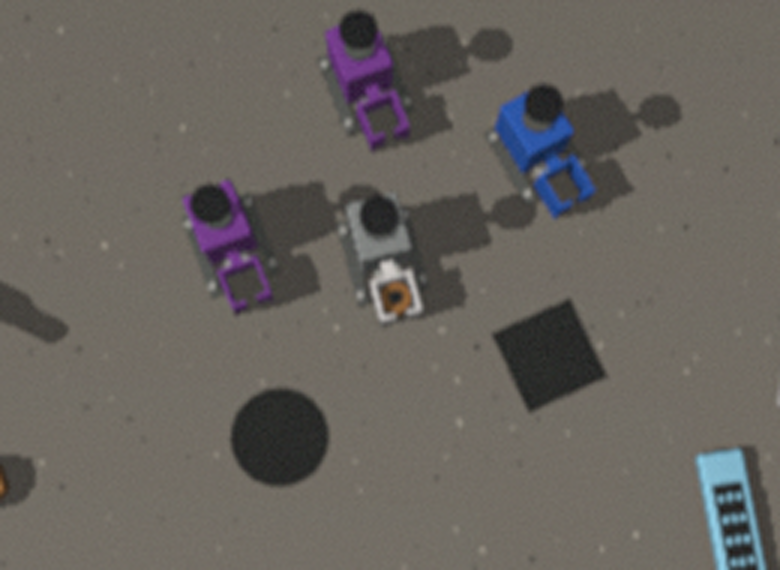

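```bash
cat > h.py <<'E'
from workcell import sensors, optics, env, find_in, masks_of, place_of
import cv2,numpy as np
from scipy.spatial.transform import Rotation as Ro
def back(c,uv,z):
    p=optics.camera_params(c);K=p['camera_matrix'];R=cv2.Rodrigues(np.array(p['rvec'],float))[0];t=np.array(p['tvec'],float).ravel()
    C=-R.T@t; d=R.T@np.linalg.solve(K,np.array([uv[0],uv[1],1.])); return C+d*(z-C[2])/d[2]
def proj(c,P):
    p=optics.camera_params(c);return cv2.projectPoints(np.array(P,float).reshape(-1,3),p['rvec'],p['tvec'],p['camera_matrix'],None)[0][:,0]
def tool():
    s=sensors.sense();return s,np.array(s['tool_pos']),Ro.from_euler('xyz',s['eef_rot']).as_matrix()
E
python3 - <<'E'
from h import *
im=cv2.imread('pics/top0.png');g=im.max(2)
def cent(m): 
    n,l,st,c=cv2.connectedComponentsWithStats(m.astype(np.uint8)); return st,c
# dark cap & round pad
m=np.zeros_like(g);m[140:172,238:268]=1;st,c=cent((g<40)&(m>0));i=1+st[1:,4].argmax();print('cap',c[i],st[i],back('top',c[i],.118))
m=np.zeros_like(g);m[205:260,190:250]=1;st,c=cent((g<50)&(m>0));i=1+st[1:,4].argmax();print('pad',c[i],st[i],back('top',c[i],0))
im=cv2.imread('pics/scene0.png');g=im.max(2)
m=np.zeros_like(g);m[165:205,270:320]=1;st,c=cent((g<50)&(m>0));i=1+st[1:,4].argmax();print('pad',c[i],st[i],back('scene',c[i],0))
m=np.zeros_like(g);m[202:230,245:275]=1;st,c=cent((g<45)&(m>0));i=1+st[1:,4].argmax();print('cap',c[i],st[i],back('scene',c[i],.118))
s,t,R=tool();print(t,R.round(3))
E
```

```text
cap [251.47826087 155.06521739] [247 151  11  11  46] [ 0.69123638 -0.01312968  0.118     ]
pad [218.77077748 230.33243968] [204 215  31  31 746] [0.48420476 0.08110856 0.        ]
pad [294.20722892 186.27710843] [281 176  28  22 415] [0.48482078 0.08109897 0.        ]
cap [259.31884058 216.01449275] [254 211  12  11  69] [ 0.69193666 -0.01368882  0.118     ]
[ 0.1556088  -0.52750108  0.23130297] [[-0.     0.959  0.283]
 [ 0.     0.283 -0.959]
 [-1.     0.    -0.   ]]
```

The crop shows the grey feeder with the bronze washer in its magazine at crop (395,297), cap at (378,214) and outlet pointing down-left. The purple and blue ones are look-alikes. The cap is at (0.691, -0.0135) and the magazine at (0.625, -0.032), which gives a spacing of 68 mm against the stated 66 mm. Moving over the cap now.

>>> servo_tool(xyz=[[0,2.74,-1.42],[0,2.74,-1.42],[0,2.74,-1.42],[0,2.74,-1.42],[0,2.74,-1.42],[0,2.74,-1.42],[0,2.74,-1.42],[0,2.74,-1.42],[0,2.74,-1.42],[0,2.74,-1.42],[0,2.74,-1.42],[0,2.74,-1.42]], twist=[0,0,0,0,0,0,0,0,0,0,0,0], gripper=[255,255,255,255,255,255,255,255,255,255,255,255])

```text
t: 2.3
tool_pos: [0.4236, -0.2701, 0.2314]
eef_rot: [0.409, 1.57, -0.875]
wrist_force: [-0.1, -0.8, 0.4]
opening: -0.0001
```

>>> servo_tool(xyz=[[0,2.74,-1.42],[0,2.74,-1.42],[0,2.74,-1.42],[0,2.74,-1.42],[0,2.74,-1.42],[0,2.74,-1.42],[0,2.74,-1.42],[0,2.74,-1.42],[0,2.74,-1.42],[0,2.74,-1.42],[0,2.74,-1.42],[0,0,0]], twist=[0,0,0,0,0,0,0,0,0,0,0,0], gripper=[255,255,255,255,255,255,255,255,255,255,255,255])

```text
t: 3.5
tool_pos: [0.6696, -0.033, 0.2305]
eef_rot: [2.431, 1.569, 1.15]
wrist_force: [0.0, -0.4, -0.3]
opening: -0.0002
```

```bash
cat > to.py <<'E'
from h import *
import sys
s,t,R=tool()
tg=np.array([float(a) for a in sys.argv[1:4]])
print('t',round(s['t'],2),'pos',t.round(4),'opening',round(s['opening'],4),'F',np.round(s['wrist_force'],1),'y',R[:,1].round(3),'z',R[:,2].round(3))
print('delta tool cm',(R.T@(tg-t)*100).round(2), 'j6',round(s['joints'][5],2))
E
python3 to.py 0.691 -0.0135 0.123
```

```text
t 3.5 pos [ 0.6696 -0.033   0.2305] opening -0.0002 F [ 0.  -0.4 -0.3] y [0.958 0.286 0.001] z [ 0.286 -0.958 -0.001]
delta tool cm [10.76  2.6  -1.24] j6 1.06
```

>>> servo_tool(xyz=[[0,1.3,-0.62],[0,1.3,-0.62],[3,0,0],[3,0,0],[2.5,0,0],[0,0,0]], twist=[0,0,0,0,0,0], gripper=[255,255,255,255,255,255])

```text
t: 4.1
tool_pos: [0.6859, -0.0169, 0.1417]
eef_rot: [-2.008, 1.562, 2.991]
wrist_force: [-1.8, 0.0, -1.0]
opening: -0.0001
```

```bash
python3 to.py 0.691 -0.0135 0.088; python3 - <<'E'
from h import *
for c in ['top','wrist']:
    im=optics.read_camera(c)[:,:,::-1]; cv2.imwrite(f'pics/{c}1.png',cv2.resize(im[90:280,150:410],None,fx=3,fy=3) if c=='top' else im)
E
```

```text
t 4.1 pos [ 0.6859 -0.0169  0.1417] opening -0.0001 F [-1.8  0.  -1. ] y [ 0.959  0.282 -0.008] z [ 0.282 -0.959 -0.004]
delta tool cm [ 5.37  0.63 -0.17] j6 1.1
```

View pics/wrist1.png

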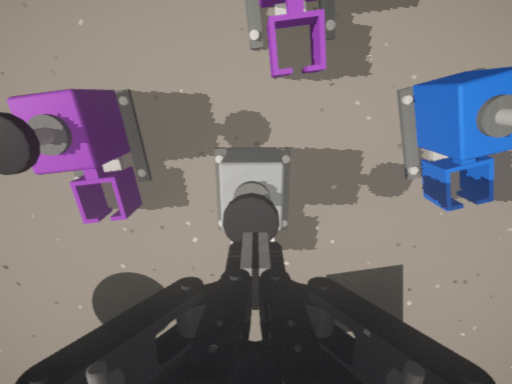

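The wrist picture shows the black cap centred near (250,220) and the closed fingertips just short of it at (257,240). I'll measure the cap from this view.

```bash
python3 - <<'E'
from h import *
print(back('wrist',(250,219),.118)); s,t,R=tool(); print(t, proj('wrist',[t,[.691,-.0135,.118]]))
E
```

```text
[ 0.69189338 -0.01259886  0.118     ]
[ 0.68879369 -0.01729165  0.14649724] [[255.64069264 246.75478895]
 [250.93627627 220.54136807]]
```

>>> servo_tool(xyz=[[0,0.3,-0.3],[1.2,0,0],[1.2,0,0],[0.7,0,0],[0.7,0,0],[0.7,0,0],[0.7,0,0],[0,0,0],[0,0,0]], twist=[0,0,0,0,0,0,0,0,0], gripper=[255,255,255,255,255,255,255,255,255])

```text
t: 5.1
tool_pos: [0.691, -0.0129, 0.0951]
eef_rot: [1.051, 1.571, -0.232]
wrist_force: [-2.9, 1.3, 8.2]
opening: 0.0003
```

>>> servo_tool(xyz=[[0.3,0,0],[0.3,0,0],[0.1,0,0],[0,0,0],[0,0,0]], twist=[0,0,0,0,0], gripper=[255,255,255,255,255])

```text
t: 5.6
tool_pos: [0.691, -0.0129, 0.09]
eef_rot: [0.942, 1.57, -0.342]
wrist_force: [-6.9, 0.8, 17.1]
opening: -0.0001
```

The force rose from 8 to 17 N with the tip at 0.090 m, so the plunger is on its hard stop. Releasing.

>>> servo_tool(xyz=[[-0.5,0,0],[-1,0,0],[-1,0,0],[-1,0,0],[-2,0,0],[-2,0,0],[-2,0,0],[0,-2,0],[0,-3,0],[0,-3,0],[0,-3,0],[0,-3,0]], twist=[0,0,0,0,0,0,0,0,0,0,0,0], gripper=[255,255,255,255,255,255,255,255,255,255,255,255])

```text
t: 6.8
tool_pos: [0.5555, -0.0529, 0.1823]
eef_rot: [-1.699, 1.57, -2.983]
wrist_force: [-0.0, -1.1, -0.0]
opening: -0.0005
```

```bash
python3 - <<'E'
from h import *
for c in ['top','wrist','scene']:
    im=optics.read_camera(c)[:,:,::-1]; cv2.imwrite(f'pics/{c}2.png',im)
    print(c,[(np.round(d['position'],4).tolist(),round(d['conf'],2)) for d in place_of(c,'washer0')][:4])
s=cv2.imread('pics/scene2.png')[150:270,210:340];t=cv2.imread('pics/top2.png')[130:250,190:320]
cv2.imwrite('pics/st2.png',np.hstack([cv2.resize(a,(390,360),interpolation=cv2.INTER_CUBIC) for a in (s,t)]))
E
```

```text
top []
wrist [([0.623, -0.0334, 0.0095], 0.86), ([0.5566, -0.0485, -0.0049], 0.67)]
scene [([0.5572, -0.0478, 0.0006], 0.64), ([0.5711, -0.1988, -0.0024], 0.33)]
```

View pics/st2.png

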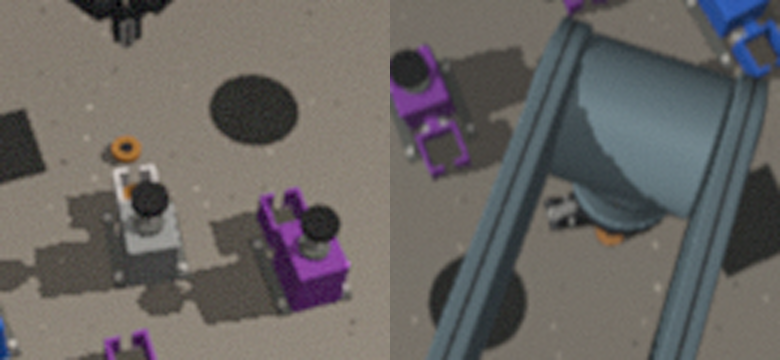

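View pics/wrist2.png

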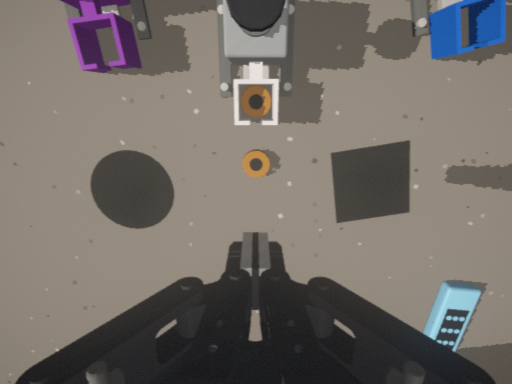

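The washer came out and lies flat at wrist (256,164). The plunger is up, the stack is in the magazine at (256,102), and the round pad is at (133,188). Measuring the washer next.

```bash
python3 - <<'E'
from h import *
im=cv2.imread('pics/wrist2.png')
h=cv2.cvtColor(im,cv2.COLOR_BGR2HSV)
m=((h[...,1]>120)&(h[...,0]<25)&(h[...,2]>80)).astype(np.uint8)
n,l,st,c=cv2.connectedComponentsWithStats(m)
for i in range(1,n):
    if st[i,4]>80: print(st[i],c[i],back('wrist',st[i,:2]+st[i,2:4]/2-.5,.01))
g=im.max(2);m=np.zeros_like(g);m[130:240,70:195]=1
n,l,st,c=cv2.connectedComponentsWithStats(((g<50)&(m>0)).astype(np.uint8));i=1+st[1:,4].argmax();print('pad',st[i],back('wrist',c[i],0))
w=back('wrist',(256,164),.01)[:2];p=np.array([.4845,.081]);d=p-w;D=np.linalg.norm(d);d/=D
print(w,D,d,np.degrees(np.arctan2(*d[::-1])))
E
python3 to.py .5 .5 .2
```

```text
[241  85  30  32 579] [255.92227979 100.49050086] [ 0.63122626 -0.03153203  0.01      ]
[243 150  27  27 461] [255.85032538 163.05639913] [ 0.5664571  -0.05128429  0.01      ]
t 7.1 pos [ 0.5579 -0.0527  0.1826] opening -0.0001 F [ 0.5  1.  -0.3] y [0.959 0.283 0.001] z [ 0.283 -0.959  0.   ]
delta tool cm [ -1.75  10.08 -54.65] j6 0.99Traceback (most recent call last):
  File "<stdin>", line 9, in <module>
ValueError: attempt to get argmax of an empty sequence
```

```bash
cat > w.py <<'E'
from h import *
import sys
def wash(c,im,zs=.01):
    h=cv2.cvtColor(im,cv2.COLOR_BGR2HSV)
    m=((h[...,1]>110)&(h[...,0]<25)&(h[...,2]>70)).astype(np.uint8)
    n,l,st,cc=cv2.connectedComponentsWithStats(m)
    for i in range(1,n):
        if st[i,4]>15: print(c,st[i],back(c,st[i,:2]+st[i,2:4]/2-.5,zs).round(4))
if __name__=='__main__':
    for c in sys.argv[2:]:
        im=optics.read_camera(c)[:,:,::-1].copy();cv2.imwrite(f'pics/{c}{sys.argv[1]}.png',im)
        wash(c,im)
E
python3 w.py 3 wrist scene
python3 - <<'E'
from h import *
im=cv2.imread('pics/wrist3.png');g=im.max(2);print(g[188,133])
m=np.zeros_like(g);m[130:240,70:195]=1
n,l,st,c=cv2.connectedComponentsWithStats(((g<70)&(m>0)).astype(np.uint8));i=1+st[1:,4].argmax();print('pad',st[i],back('wrist',c[i],0))
print('net',[(np.round(d['position'],4),d['conf']) for c in ['wrist','scene'] for q in ['washer0'] for d in place_of(c,q)])
E
```

```text
wrist [240  91  30  31 575] [ 0.6255 -0.032   0.01  ]
wrist [241 155  28  27 470] [ 0.5604 -0.0512  0.01  ]
scene [ 133    0   65   21 1018] [-0.5115 -0.6167  0.01  ]
scene [ 357    0  155   66 6973] [-0.4933  0.6733  0.01  ]
scene [82 17 14  4 29] [-0.3863 -0.9571  0.01  ]
scene [ 96  19  55  21 717] [-0.3224 -0.7666  0.01  ]
scene [158  22  15   5  29] [-0.3903 -0.5849  0.01  ]
scene [181  25  11   3  17] [-0.3873 -0.4833  0.01  ]
scene [200  26  26  19 197] [-0.3312 -0.3465  0.01  ]
scene [  0 165   8  24 157] [ 0.5755 -0.8792  0.01  ]
scene [376 173  16  15 134] [0.428  0.3751 0.01  ]
scene [247 195  10   9  64] [ 0.5613 -0.0521  0.01  ]
68
pad [  97  174   58   53 1579] [0.47631624 0.08402654 0.        ]
net [(array([ 0.5563, -0.0497, -0.0008]), 0.81), (array([ 0.6252, -0.0306,  0.0116]), 0.77), (array([ 0.5571, -0.0465, -0.0017]), 0.61)]
```

The washer is at about (0.560, -0.051), from wrist and scene, and the pad at (0.4845, 0.081). I'll move behind the washer, turn so that tool y lies along the push direction, and leave a gap of about 20 mm to make a two-finger cradle.

>>> servo_tool(xyz=[[0,1.25,4.26],[0,0,0],[0,0,0],[0,0,0],[0,0,0],[0,0,0],[0,0,0],[0,0,0],[0,0,0],[0,0,0],[0,0,0],[0,0,0]], twist=[0,-8.59,-8.59,-8.59,-8.59,-8.59,-8.59,-8.59,-8.59,-8.59,-8.59,-8.59], gripper=[195,195,195,195,195,195,195,195,195,195,195,195])

```text
t: 8.5
tool_pos: [0.5813, -0.0898, 0.182]
eef_rot: [2.351, 1.57, 2.723]
wrist_force: [-0.2, -0.4, 0.5]
opening: 0.0204
```

>>> servo_tool(xyz=[[0,0,0],[0,0,0],[0,0,0]], twist=[-8.59,0,0], gripper=[195,195,195])

```text
t: 8.8
tool_pos: [0.5811, -0.0898, 0.1821]
eef_rot: [2.211, 1.57, 2.723]
wrist_force: [0.6, -0.3, 0.8]
opening: 0.02
```

```bash
python3 to.py 0.582 -0.090 0.003;python3 w.py 4 wrist
```

```text
t 8.8 pos [ 0.5811 -0.0898  0.1821] opening 0.02 F [ 0.6 -0.3  0.8] y [-0.489  0.872  0.   ] z [ 0.872  0.489 -0.   ]
delta tool cm [17.91 -0.06  0.07] j6 -0.85
wrist [240 116  29  30 536] [ 0.5591 -0.0514  0.01  ]
wrist [301 132  30  29 481] [ 0.6271 -0.0327  0.01  ]
```

View pics/wrist4.png

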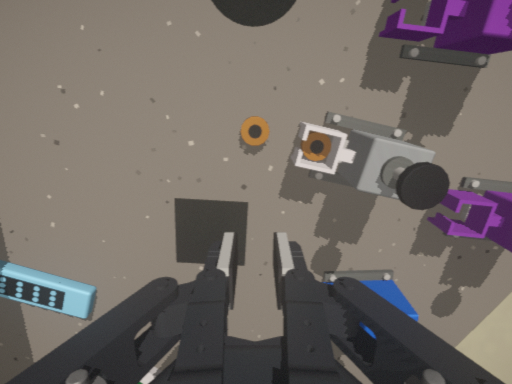

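The washer at (254,131) and the pad at the top at (254,0) lie straight ahead of the cradle. Descending.

>>> servo_tool(xyz=[[4,0,0.05],[4,0,0],[4,0,0],[3,0,0],[1.5,0,0],[1,0,0],[0.1,0,0],[0,0,0],[0,0,0]], twist=[0,0,0,0,0,0,0,0,0], gripper=[195,195,195,195,195,195,195,195,195])

```text
t: 9.75
tool_pos: [0.5823, -0.09, 0.0076]
eef_rot: [-0.858, 1.568, -0.343]
wrist_force: [-0.7, -0.0, 0.5]
opening: 0.02
```

```bash
python3 to.py 0.4961 0.0606 0.004;python3 w.py 5 wrist
```

```text
t 9.75 pos [ 0.5823 -0.09    0.0076] opening 0.02 F [-0.7 -0.   0.5] y [-0.492  0.87  -0.002] z [0.87  0.492 0.002]
delta tool cm [ 0.33 17.35 -0.09] j6 -0.86
wrist [ 222  139   62   61 2358] [ 0.559  -0.0503  0.01  ]
wrist [ 347  181   72   54 1823] [ 0.6298 -0.0347  0.01  ]
```

View pics/wrist5.png

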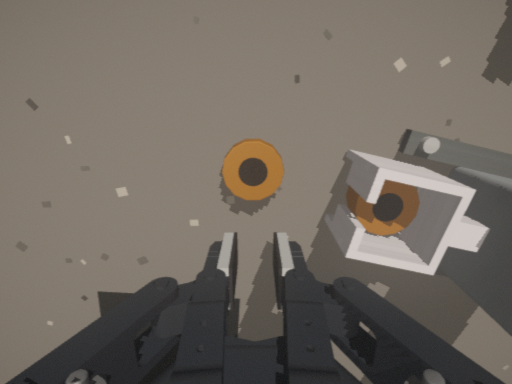

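>>> servo_tool(xyz=[[0.35,0,0],[0,0.8,-0.05],[0,0.8,0],[0,0.8,0],[0,0.8,0],[0,0.8,0],[0,0.8,0],[0,0.8,0],[0,0.8,0],[0,0.8,0],[0,0.8,0],[0,0,0]], twist=[0,0,0,0,0,0,0,0,0,0,0,0], gripper=[195,195,195,195,195,195,195,195,195,195,195,195])

```text
t: 11.0
tool_pos: [0.5406, -0.0192, 0.0027]
eef_rot: [2.205, 1.57, 2.721]
wrist_force: [0.3, -0.9, -0.6]
opening: 0.02
```

```bash
python3 to.py 0.4961 0.0606 0.004;python3 w.py 6 wrist
```

```text
t 11.0 pos [ 0.5406 -0.0192  0.0027] opening 0.02 F [ 0.3 -0.9 -0.6] y [-0.493  0.87   0.001] z [ 0.87   0.493 -0.001]
delta tool cm [-0.12  9.14  0.07] j6 -0.76
wrist [ 225  178   61   61 2327] [0.5285 0.0035 0.01  ]
```

View pics/wrist6.png

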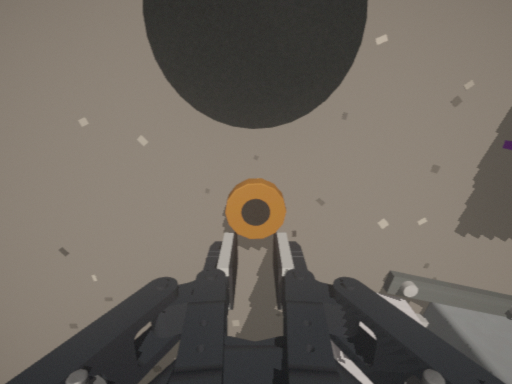

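The washer sits in the cradle at (256,210), 26 mm ahead of the TCP, with the pad straight ahead. It has 89 mm left to go.

>>> servo_tool(xyz=[[-0.1,0.4,0],[0,0.8,0],[0,0.8,0],[0,0.8,0],[0,0.8,0],[0,0.8,0],[0,0.8,0],[0,0.8,0],[0,0.8,0],[0,0.8,0],[0,0.8,0],[0,0.3,0]], twist=[0,0,0,0,0,0,0,0,0,0,0,0], gripper=[195,195,195,195,195,195,195,195,195,195,195,195])

```text
t: 12.25
tool_pos: [0.4979, 0.0562, 0.0038]
eef_rot: [2.316, 1.57, 2.832]
wrist_force: [-0.4, -0.6, 0.0]
opening: 0.0201
```

>>> servo_tool(xyz=[[0,0.1,0],[0,0,0],[0,-0.5,0],[0,-1.5,0],[0,-2,0],[-3,0,0],[-4,0,0],[-4,0,0],[0,0,0]], twist=[0,0,0,0,0,0,0,0,0], gripper=[195,195,195,195,195,195,195,195,195])

```text
t: 13.15
tool_pos: [0.5225, 0.0194, 0.1194]
eef_rot: [-0.705, 1.559, -0.191]
wrist_force: [0.1, 0.1, 0.5]
opening: 0.0198
```

```bash
python3 to.py 0.4961 0.0606 0.004;python3 w.py 7 wrist scene | grep -v ' -0.[3-9]'; python3 - <<'E'
import cv2,numpy as np
a=cv2.imread('pics/wrist7.png');b=cv2.resize(cv2.imread('pics/scene7.png')[150:270,210:340],(390,360))
cv2.imwrite('pics/ws7.png',np.hstack([cv2.resize(a,(400,300)),b[:300]]))
E
```

```text
t 13.15 pos [0.5225 0.0194 0.1194] opening 0.0198 F [0.1 0.1 0.5] y [-0.492  0.871 -0.007] z [0.871 0.492 0.009]
delta tool cm [11.5   4.97 -0.38] j6 -0.69
wrist [231  91  39  39 957] [0.4844 0.0782 0.01  ]
wrist [324 278   8   6  32] [ 0.6385 -0.0319  0.01  ]
scene [ 356    0  156   66 7051] [-0.493  0.671  0.01 ]
scene [376 173  16  15 131] [0.428  0.3751 0.01  ]
scene [288 181  11   9  76] [0.4877 0.0764 0.01  ]
```

View pics/ws7.png

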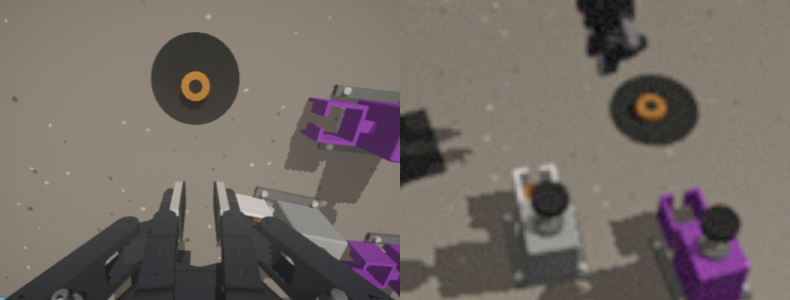

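Both views show the washer flat and near the middle of the round pad, about 3 to 6 mm off centre where 35 mm is allowed. The plunger is up and the stack is still in the magazine. The arm is clear, so I'm handing in.

```bash
python3 - <<'E'
from h import *
print(env.hand_in(), sensors.sense()['t'])
E
```

```text
the job is handed in; nothing more can be done
the job is handed in; nothing more can be done
```

The bronze washer is out of the feeder and lies flat on the round pad. I handed the job in at about 13 s, and the hand-in gave no verdict.

**Press:** I pushed the grey feeder's plunger down with closed fingers until the wrist force rose to 17 N at 0.090 m, its hard stop, then let it spring back. One washer came out. I pushed it about 150 mm along the counter in a cradle of the two fingertips, 20 mm apart, then backed off and lifted the arm clear.

**Last checks:** The wrist camera put the washer 3 mm from the pad centre and the scene camera put it about 6 mm off, against 35 mm allowed. The scene image shows the plunger up and bronze in the magazine. I did not measure the stack after the push. The nut read at an unchanged position. I did not re-measure the remote, iron holder or rack, but the arm kept clear of them.

**Disagreements:**
- **Washer:** one early wrist fix was about 6 mm off because the arm was still settling. A repeat at rest agreed with the scene camera.
- **Pad:** a wrist fix on the pad was clipped and about 9 mm off, so I did not use it. The top and scene cameras agreed on the pad to within 1 mm.

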